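# Set up the telescopic camera pole and hold it drawn out

### The arm

A 6-joint arm with a two-finger parallel gripper is mounted at the origin on a cart in front of the work surface, level with it; the furniture and walls round the work are solid. World frame = base frame: x ahead of the robot, y to its left, z up, the work surface at z = 0. Lengths are in m, angles in rad, forces in N, time in s.
With the tool pointing down it reaches from about 0.35 to 0.975 m from the base axis. Payload 4.9 kg.
Tool frame: the origin (TCP) lies at the very end of the fingers, on their centre line; the grasp point (between the pads) lies 19 mm behind it; x points along the fingers, y is the direction in which the jaws open and shut, and the axes are right-handed (so a half turn about x gives the same grasp; the last joint's range is limited). The gripper opens to 85 mm and grips with 20 to 120 N. Pads are 22 mm wide; open, the fingers measure 114 mm over their backs; the gripper's body (76 mm by 85 mm) begins 54 mm behind the grasp point. The pads swing forward as they close: fully open they stand 13 mm farther back than shut.
Start: joints at [-1.418, 0.053, 1.613, -0, 1.476, -0.119], TCP at [0.168, -0.602, 0.231] pointing down, gripper open.
Joint ranges: [-3.01, 3.01], [-1.01, 2.22], [0.06, 2.58], [-1.02, 4.17], [0.09, 2.62], [-3.14, 3.14]. Speed limits (rad/s): [2.57, 2.57, 3.14, 3.14, 3.14, 3.14].

### API

Orientations are given as a rotation vector (axis times angle).
In Python, from station import ctrl, get_image, calibration, finish_job, search_frame, cut_out, mark_of gives the robot as it stands. The module is installed in compiled form; this text tells all that it offers.
- The arm moves only by the tool arm_command, never from a script. Its argument "plan" is a list that holds one entry, the list of rows, each a list of 7 numbers: the shift along the tool's x, y, z in m, then the turn, a rotation vector about the tool's x, y, z in degrees, then the finger opening in m, from 0 to 0.0854. A call has 1 to 20 rows; each row shifts and turns the pose as measured when the row begins, along the tool's axes as they then stand; what a row does not reach is not made up. A row lasts 1/12 s, in which the tool goes at most 41.7 mm and 7.16 degrees, less where a joint would pass 70% of its speed; a pose out of reach is approached as far as the arm can. A call with a gripper value outside its range is refused whole. The fingers move at their own pace and stop on an object; "squeeze" is the grip in N (left out, the last holds). Time passes only in rows, so rows that do not move let the fingers close. It gives the time, the measured TCP pose, the force and the opening at its end, in the units of the state.
- ctrl.get_obs(): the state, without advancing time (a new reading comes with each control period).
- get_image(name): name is "scene" or "top"; returns the picture (480x640x3 uint8, red, green, blue); there is no depth.
- calibration(name): a dict with "fx", "fy", "cx", "cy" (pixels), "k1" (the pictures are not rectified: a ray, as slopes to the right and down, at radius r is drawn at 1 + k1 r^2 times it, then the intrinsics apply), "cam_to_world" (4x4, takes a point from camera to world coordinates). Camera axes: x right, y down, z forward; pixel columns grow to the right and rows downward; lengths in m; the calibration is good to about 2 mm. A picture is of the moment at which its call begins. calibration takes no time and is no camera call.
- finish_job(): hands the job in, once; it reports no verdict.
Trained networks look in the newest picture that a camera, given by its name, has taken for a name from the list of things; names that differ only in an ending like _2 or _b are one class to them, and where a whole thing is asked for, a point or a joint stands for the part that bears it (a point fixed in the world has none). Each returns a list of dicts, best first, with "conf" (0 to 1); they miss things now and then, are a little off and sometimes report something else, mostly with a low value. They report only what shows in the picture. A call takes as long as a camera call. They do not tell look-alikes from the thing itself.
- search_frame(camera, thing): "at" ([x, y, z] in m, in the coordinates of the camera as it stood for that picture, good to about 4 mm: the middle of the surface that is visible of it).
- cut_out(camera, thing): "mask" (480x640 bool, what is visible of it).
- mark_of(camera, thing): "at" ([x, y, z] in m, in the coordinates of the camera as it stood for that picture, good to about 4 mm: a listed point, or the origin of a listed thing).
The state is a dict: "t": time; "q": joint angles; "dq": joint speeds; "effort": joint torques, N m; "tool_pos": TCP position; "tool_rot": TCP orientation; "contact_force": force on the tool from outside, world axes, zero at the start; "wrist_torque": the same for the moment, N m; "opening": finger opening in m.
Only numpy, scipy, OpenCV 4.12 (cv2) and the standard library are available. Lean on these libraries where they do the work, as an engineer would, in place of code of your own. Each camera call takes 0.05 s, during which the arm holds its last target. There are 200 camera calls.

### The job

Get the little camera pole ready for filming the cooking: while it is still pushed together, stand it upright in the socket of the heavy stand, foot right down on the socket's floor. Then squeeze the release button on its head and, keeping it squeezed, draw the head straight up past the first catch to the second stop, with the foot still down in the socket. A spring pulls the tube back in, so finish holding the head at the second stop (do not let go), and leave the other things on the worktop alone.

Things in the scene. Friction and masses are not known exactly. Their poses are not given: they have to be found in the camera images.
- pole: Telescopic camera pole, loose, 0.5 to 0.7 kg, starts standing upright on the worktop, pushed together. Round sleeve 26 mm in diameter, 130 mm long (dark rubber below, aluminium above, black 29 mm collar over the top 12 mm), foot narrowing to 21 mm over its last 8 mm. Black grip head on top. Origin: centre of the foot's underside; z up along the pole; the button is on the -x side.
- pole_foot (a point): Centre of the underside of the pole's foot (the pole's origin).
- pole_head (a point): Centre of the grip head, 157 mm above the foot when collapsed; moves up with the tube; axes as the pole's. Block 24 (x) by 26 (y) by 42 mm tall, an 8 mm screw stud on top. Grey button plate, 20 mm wide, 32 mm tall, 5 mm proud of its -x face. Held by its plain y faces (26 mm) the catch stays locked: carry it so or by the sleeve. Squeezed along x (29 mm, 25 pressed) it unlocks.
- pole_tube (a joint): How far the tube with the head is drawn out, m: 0 collapsed, 0.040 first catch, 0.080 second stop (hard end). Locked at 0 (1 mm play) while the button is out; button let go below that, it blocks at 0.040; let go above, it springs back to 0.053. A spring (0.5 to 2 N) and 0.4 N friction resist; nothing locks it at 0.080. Only its weight (4.5 to 6 N) keeps the sleeve down: pulling past the stop lifts it.
- pole_button (a joint): Release button travel, m: 0 out, 0.004 fully pressed, moving along pole +x; fully pressed takes about 5 N, the catch frees from about 0.0025.
- stand: Heavy dark steel stand, fixed to the worktop: foot disc 110 mm in diameter, 10 mm thick, with an upright round socket in its middle, 43 mm in outer diameter, top 60 mm above the worktop. The bore is 29 mm in diameter, 50 mm deep, its mouth flared by about 3 mm all round. Origin on the worktop under the bore's axis, z up.
- stand_floor (a point): Centre of the bore's floor, 10 mm above the worktop: the pole's foot rests here when it is fully down.
- stand_mouth (a point): Centre of the bore's mouth, 60 mm above the worktop.
- mug_1: Bystander: small white mug, 51 mm tall. Leave alone.
- egg_timer: Bystander: round kitchen timer, 62 mm wide, 50 mm tall. Leave alone.
- tin_2: Bystander: flat tin, 63 x 105 x 26 mm. Leave alone.
- spice_jar_2: Bystander: spice jar, 45 mm wide, 106 mm tall. Leave alone.
- mill_2: Bystander: salt mill, 44 mm wide, 90 mm tall. Leave alone.
- jar_2: Bystander: jar, 59 mm wide, 90 mm tall. Leave alone.
- teaspoon_1: Bystander: teaspoon, 138 mm long. Leave alone.
- lemon_1: Bystander: lemon, 70 mm long, 56 mm tall. Leave alone.
Not all that is in view belongs to the job. Leave any red look-alike of the pole alone.

How it is judged:
On the way, in this order (a step that is already met when the one before it is completed fails the run):
1. the pole stands in the socket, foot on its floor, still pushed together (horizontal distance between pole_foot and stand_floor below 0.006 m and z of pole_foot in the frame of stand_floor below 0.005 m and angle between pole's own z axis and vertical below 0.09 rad and value of joint pole_tube below 0.006 m), for 0.2 s.
2. the button is squeezed and the tube drawn out beyond the first catch, foot in the socket (value of joint pole_button above 0.0025 m and value of joint pole_tube above 0.045 m and horizontal distance between pole_foot and stand_floor below 0.006 m and z of pole_foot in the frame of stand_floor below 0.015 m), for 0.05 s.
At the end, for the whole second after the job is handed in: The tube is held by the fingers at the second stop (drawn out more than 74 of 80 mm), still, with the pole within 0.12 rad of upright and its foot in the socket, at most 10 mm above the floor of the bore (value of joint pole_tube above 0.074 m and contact force between the fingers and pole above 1 N and horizontal distance between pole_foot and stand_floor below 0.006 m and z of pole_foot in the frame of stand_floor below 0.01 m and angle between pole's own z axis and vertical below 0.12 rad and linear speed of pole below 0.02 m/s); the arm keeps its last pose, push and grip.
It fails at once if the tube is drawn out while the pole is not in the socket (value of joint pole_tube above 0.015 m and (z of pole_foot in the frame of stand_floor above 0.03 m or horizontal distance between pole_foot and stand_floor above 0.02 m)).
It fails at once if a bystander is shifted by more than 25 mm (distance of any of mug_1, egg_timer, tin_2, spice_jar_2, mill_2, jar_2, teaspoon_1, lemon_1 from where it was at the start of the episode above 0.025 m).
It fails at once if the pole falls over (angle between pole's own z axis and vertical above 0.6 rad).
It also fails if it takes over 58 s, if anything falls off the work surface, if the arm or the gripper's body presses on something with over 40 N, if the wrist force passes 120 N, or if a joint passes its speed limit or range.

## Working session

There is one attempt and no reset: what is moved stays moved. The work goes in short steps, Python scripts to look and compute and a tool call to move; the robot and the scene stay as the last step left them, time stands still between calls to the robot, and variables do not carry over. Pictures are saved under pics/ and viewed, about 8 in all and at most 12, crops included, and the job is handed in when it is done.

Besides the shell and the picture viewer there is one more tool, called as name([rows], argument=value, ...), one row to a line, values as JSON. arm_command: Moves the arm, as the interface text tells. Its arguments: {"type":"object","properties":{"plan":{"type":"array","items":{"type":"array","items":{"type":"array","items":{"type":"number"}}}},"squeeze":{"type":"number"}},"required":["plan"]}

```bash
mkdir -p pics; cat > h.py <<'E'
from station import ctrl,get_image,calibration,finish_job,search_frame,cut_out,mark_of
import numpy as np,cv2
from scipy.spatial.transform import Rotation as R
def w(c,p):
    T=np.array(calibration(c)["cam_to_world"]);return T[:3,:3]@np.array(p)+T[:3,3]
def pix(c,P):
    k=calibration(c);T=np.linalg.inv(np.array(k["cam_to_world"]));p=T[:3,:3]@np.array(P)+T[:3,3]
    s=p[:2]/p[2];s=s*(1+k["k1"]*(s@s));return np.array([k["fx"]*s[0]+k["cx"],k["fy"]*s[1]+k["cy"]])
def ray(c,uv):
    k=calibration(c);T=np.array(k["cam_to_world"]);d=np.array([(uv[0]-k["cx"])/k["fx"],(uv[1]-k["cy"])/k["fy"]]);s=d.copy()
    for _ in range(20): s=d/(1+k["k1"]*(s@s))
    return T[:3,3],T[:3,:3]@np.array([s[0],s[1],1])
def onz(c,uv,z):
    o,d=ray(c,uv);return o+d*(z-o[2])/d[2]
def snap(c,n):
    im=get_image(c);cv2.imwrite(f"pics/{n}.png",im[:,:,::-1]);return im
E
python3 - <<'E'
from h import *
np.set_printoptions(precision=4,suppress=True)
a=snap("scene","s0");b=snap("top","t0")
for c in("scene","top"):
    for t in("pole","pole_foot","pole_head","stand","stand_floor","stand_mouth"):
        for d in mark_of(c,t)[:3]:
            P=w(c,d["at"]);print(c,t,round(d["conf"],2),P,pix(c,P).round())
cv2.imwrite("pics/both.png",cv2.resize(np.vstack([a,b])[:,:,::-1],None,fx=.625,fy=.625))
E
```

```text
scene pole 0.91 [ 0.4696  0.1032 -0.0016] [310. 291.]
scene pole 0.58 [ 0.4863  0.18   -0.0004] [276. 297.]
scene pole 0.26 [ 0.5024 -0.137   0.0606] [394. 232.]
scene pole_foot 0.9 [0.4649 0.1026 0.0001] [311. 292.]
scene pole_foot 0.83 [ 0.4873  0.1803 -0.0021] [276. 297.]
scene pole_foot 0.46 [ 0.5007 -0.1336  0.0626] [393. 232.]
scene pole_head 0.66 [0.462  0.1067 0.1551] [307. 249.]
scene pole_head 0.58 [0.4896 0.1785 0.1553] [269. 251.]
scene stand 0.76 [ 0.4994 -0.1336  0.005 ] [391. 249.]
scene stand 0.31 [ 0.6591 -0.1124 -0.0013] [355. 213.]
scene stand_floor 0.78 [ 0.4996 -0.1336  0.0088] [391. 248.]
scene stand_mouth 0.84 [ 0.5008 -0.1379  0.0621] [395. 232.]
top pole 0.66 [0.4831 0.1744 0.002 ] [242. 258.]
top pole 0.63 [0.463  0.1062 0.0035] [273. 266.]
top pole 0.33 [0.4633 0.0993 0.1582] [271. 261.]
top pole_foot 0.82 [ 0.4648  0.1037 -0.0009] [275. 265.]
top pole_foot 0.63 [ 0.4815  0.178  -0.0039] [241. 259.]
top pole_foot 0.53 [ 0.6479  0.0218 -0.0016] [310. 183.]
top pole_head 0.74 [0.4919 0.181  0.1564] [229. 248.]
top pole_head 0.52 [0.4586 0.1014 0.1556] [270. 264.]
top stand 0.79 [ 0.4965 -0.1366 -0.0019] [383. 248.]
top stand_floor 0.93 [ 0.4986 -0.1318  0.0057] [381. 247.]
top stand_floor 0.48 [ 0.4656  0.1057 -0.0015] [274. 265.]
top stand_mouth 0.65 [ 0.501  -0.1307  0.0538] [383. 244.]
```

View pics/s0.png

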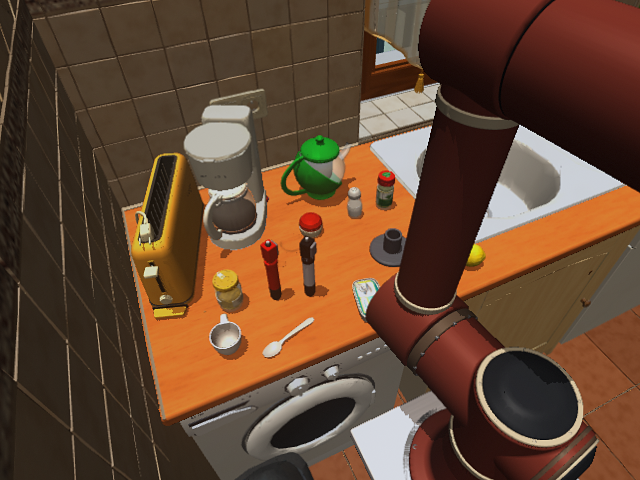

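View pics/t0.png

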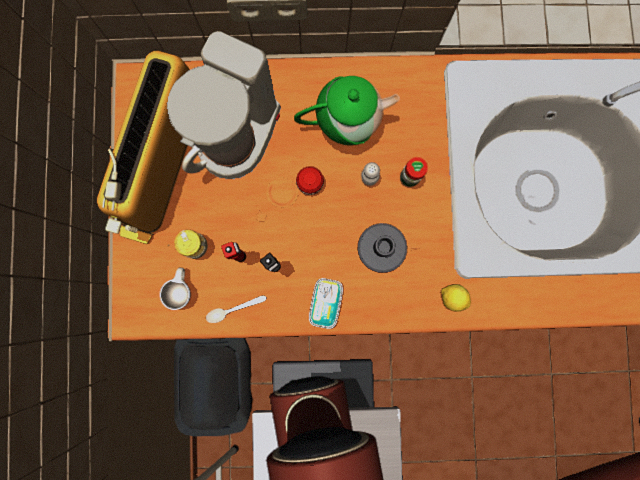

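Candidates for the pole are the black/aluminium one, at scene (309,265) and top (271,262), and the red look-alike, at scene (271,268) and top (233,250). I choose the black one. The stand is at scene (391,245) and top (382,246). Next is a close crop, which also gives me the head's yaw.

```bash
python3 - <<'E'
from h import *
a=cv2.imread("pics/s0.png");b=cv2.imread("pics/t0.png")
A=cv2.resize(a[228:308,265:345],(480,480),interpolation=cv2.INTER_CUBIC);B=cv2.resize(b[242:282,250:290],(480,480),interpolation=cv2.INTER_CUBIC)
# axes drawn for reference: predicted head-top corners for various yaws not needed
cv2.imwrite("pics/c0.png",cv2.resize(np.hstack([A,B]),(800,400)))
for c in("scene","top"):
    k=calibration(c);print(c,k["fx"],np.array(k["cam_to_world"])[:3,3])
z=.178;P=np.array([.464,.104,z]);print([pix("top",P+d).round(1) for d in([0,0,0],[.02,0,0],[0,.02,0])],[pix("scene",P+d).round(1) for d in([0,0,0],[.02,0,0],[0,.02,0])])
for c in("scene","top"):
  for t in("mug","egg_timer","tin","spice_jar","mill","jar","lemon"):
    try:
      for d in search_frame(c,t)[:1]: print(c,t,round(d["conf"],2),w(c,d["at"]).round(3))
    except Exception as e: print(t,e)
E
```

```text
scene 437.8200581637743 [-0.10700245  0.31542644  0.8268881 ]
top 575.1969766596474 [0.38892344 0.01407429 1.26656129]
[array([267.7, 260.3]), array([267.5, 249.7]), array([257.2, 260.5])] [array([307.1, 240.2]), array([303.3, 233.8]), array([298. , 243.3])]
scene mug 0.86 [0.417 0.314 0.029]
scene egg_timer 0.68 [0.636 0.029 0.044]
scene tin 0.63 [0.397 0.002 0.02 ]
scene spice_jar 0.8 [ 0.643 -0.186  0.07 ]
scene mill 0.78 [ 0.645 -0.103  0.048]
scene jar 0.92 [0.495 0.28  0.068]
scene lemon 0.79 [ 0.368 -0.285  0.048]
top egg_timer 0.67 [0.641 0.024 0.045]
top tin 0.8 [ 0.379 -0.008  0.025]
top spice_jar 0.65 [ 0.642 -0.192  0.108]
top mill 0.67 [ 0.649 -0.108  0.082]
top jar 0.95 [0.511 0.271 0.09 ]
top lemon 0.71 [0.51  0.272 0.088]
```

View pics/c0.png

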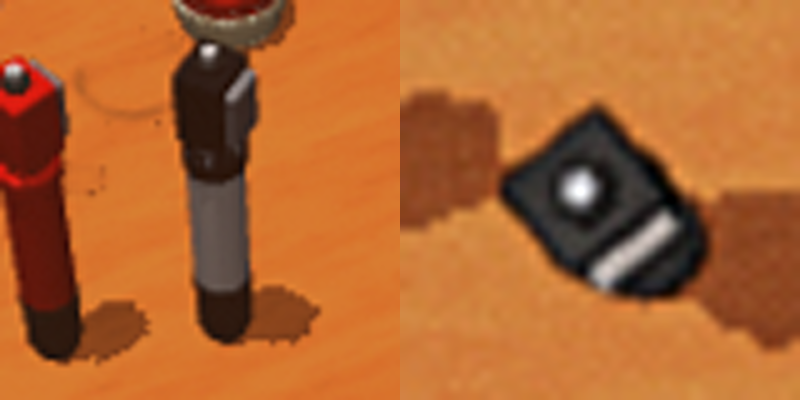

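The left panel shows the black/aluminium pole, with the grey button plate on its lower-right side. The right panel shows its head from above: stud at about top (268,260.7), plate towards the lower right, so the yaw is about 40°. The red one beside it is the look-alike. Now I work out the approach.

```bash
cat >> h.py <<'E'
np.set_printoptions(precision=4,suppress=True)
def to(P,yaw):
    """delta in tool frame to TCP P, tool x down, tool y at world angle yaw (deg), either half turn"""
    o=ctrl.get_obs();Rt=R.from_rotvec(o["tool_rot"]).as_matrix()
    print("t",o["t"],"pos",np.array(o["tool_pos"]),"q6",o["q"][5],"open",o["opening"],"F",np.array(o["contact_force"]))
    print("tool x",Rt[:,0],"tool y yaw",np.degrees(np.arctan2(Rt[1,1],Rt[0,1])))
    print("shift mm",Rt.T@(np.array(P)-o["tool_pos"])*1e3)
    for s in(0,180):
        a=np.radians(yaw+s);x=np.array([0,0,-1.]);y=np.array([np.cos(a),np.sin(a),0]);G=np.c_[x,y,np.cross(x,y)]
        print("turn deg",np.degrees(R.from_matrix(Rt.T@G).as_rotvec()))
    return Rt
E
python3 - <<'E'
from h import *
P=onz("top",(267.8,260.4),.186);print("stud top",P)
S=onz("scene",(265+(209-0)/5,228+50/5),.186);print("stud scene",S)
im=cv2.imread("pics/t0.png")
for c in("scene","top"):
    m=cut_out(c,"stand")
    print(c,m[0]["conf"],m[0]["mask"].sum())
    u,v=np.nonzero(m[0]["mask"])[::-1];
    H=cv2.convexHull(np.c_[u,v].astype(np.int32)).reshape(-1,2)
    if c=="top": 
        e=cv2.fitEllipse(H.astype(np.float32));print(e,onz(c,e[0],.008))
        d=cv2.HoughCircles(cv2.GaussianBlur(cv2.resize(cv2.cvtColor(im,7)[215:280,350:415],None,fx=6,fy=6,interpolation=2),(7,7),0),3,1,30,param1=60,param2=20,minRadius=30,maxRadius=90)
        print([ (k,onz(c,(350+k[0]/6,215+k[1]/6),.06)) for k in (d[0][:4] if d is not None else [])])
to([.464,.104,.26],130.5)
E
```

```text
stud top [0.4632 0.1032 0.186 ]
stud scene [0.4629 0.1048 0.186 ]
scene 0.79 1115
top 0.8 1885
((382.092529296875, 247.49362182617188), (48.282005310058594, 49.51423645019531), 12.856207847595215) [ 0.4974 -0.1338  0.008 ]
[(array([196.5, 193.5,  58. ], dtype=float32), array([ 0.4934, -0.1291,  0.06  ])), (array([208.5, 165.5,  74.4], dtype=float32), array([ 0.5032, -0.1337,  0.06  ])), (array([226.5, 198.5,  37.1], dtype=float32), array([ 0.4914, -0.1396,  0.06  ]))]
t 1.5 pos [ 0.1678 -0.602   0.2313] q6 -0.1189932471821702 open 0.08533704147420691 F [-0.7615 -1.0108  0.3759]
tool x [ 0. -0. -1.] tool y yaw -74.42850327904898
shift mm [ -28.6894 -600.6049 -474.8779]
turn deg [155.0715  -0.0013   0.0001]
turn deg [-24.9285  -0.0001  -0.001 ]
```

arm_command([
  [[-0.002, -0.03, -0.0237, 0, 0, 0, 0.0854], [-0.002, -0.03, -0.0237, 0, 0, 0, 0.0854], [-0.002, -0.03, -0.0237, 0, 0, 0, 0.0854], [-0.002, -0.03, -0.0237, 0, 0, 0, 0.0854], [-0.002, -0.03, -0.0237, 0, 0, 0, 0.0854], [-0.002, -0.03, -0.0237, 0, 0, 0, 0.0854], [-0.002, -0.03, -0.0237, 0, 0, 0, 0.0854], [-0.002, -0.03, -0.0237, 0, 0, 0, 0.0854], [-0.002, -0.03, -0.0237, 0, 0, 0, 0.0854], [-0.002, -0.03, -0.0237, 0, 0, 0, 0.0854], [-0.002, -0.03, -0.0237, 0, 0, 0, 0.0854], [-0.002, -0.03, -0.0237, 0, 0, 0, 0.0854], [-0.002, -0.03, -0.0237, 0, 0, 0, 0.0854], [-0.002, -0.03, -0.0237, 0, 0, 0, 0.0854], [-0.002, -0.03, -0.0237, 0, 0, 0, 0.0854], [-0.002, -0.03, -0.0237, 0, 0, 0, 0.0854], [-0.002, -0.03, -0.0237, 0, 0, 0, 0.0854], [-0.002, -0.03, -0.0237, 0, 0, 0, 0.0854], [0, -0.02, -0.016, 0, 0, 0, 0.0854], [0, 0, 0, 0, 0, 0, 0.0854]],
])

```text
t: 3.17
tool_pos: [0.4549, 0.085, 0.2708]
tool_rot: [2.095, 0.272, -2.063]
contact_force: [0.1, 0.2, -0.3]
opening: 0.0852
```

```bash
python3 -c "
from h import *
to([.463,.104,.26],130.5)"
```

```text
t 3.1667 pos [0.4549 0.085  0.2708] q6 1.3319538035177567 open 0.08522360878805392 F [ 0.0537  0.2441 -0.3341]
tool x [ 0.0152 -0.0016 -0.9999] tool y yaw -74.88803582082421
shift mm [ 10.8872 -16.2685 -12.6008]
turn deg [154.6102  -0.6777   1.0087]
turn deg [-25.3853  -0.7353  -0.494 ]
```

arm_command([
  [[0.003, -0.004, -0.003, -6.4, -0.2, -0.1, 0.0854], [0.003, -0.004, -0.003, -6.4, -0.2, -0.1, 0.0854], [0.003, -0.004, -0.003, -6.4, -0.2, -0.1, 0.0854], [0.003, -0.004, -0.003, -6.3, -0.2, -0.1, 0.0854], [0, 0, 0, 0, 0, 0, 0.0854], [0, 0, 0, 0, 0, 0, 0.0854]],
])

```text
t: 3.67
tool_pos: [0.4589, 0.1054, 0.259]
tool_rot: [1.792, 0.683, -1.796]
contact_force: [0.7, 0.4, 0.4]
opening: 0.0854
```

```bash
python3 -c "
from h import *
to([.463,.104,.138],130.5)
snap('top','t1');im=snap('scene','s1')
for c in('top','scene'):
  for t in('pole','pole_head','stand_mouth','stand_floor','stand'):
    for d in mark_of(c,t)[:2]: print(c,t,d['conf'],w(c,d['at']))
cv2.imwrite('pics/c1.png',cv2.resize(im[150:350,200:440][:,:,::-1],None,fx=3,fy=3))
"
```

```text
t 3.6667 pos [0.4589 0.1054 0.259 ] q6 0.9094357390825276 open 0.08541265588898873 F [0.7351 0.3535 0.4171]
tool x [-0.0006 -0.0041 -1.    ] tool y yaw -48.098159051439595
shift mm [121.0446   3.469   -2.5513]
turn deg [-178.598     0.2404    0.2858]
turn deg [ 1.4016  0.1834 -0.1542]
top pole_head 0.55 [ 0.6558 -0.1107 -0.0013]
top pole_head 0.19 [ 0.6515 -0.2016  0.0037]
top stand_mouth 0.56 [ 0.4986 -0.1331  0.0574]
top stand_floor 0.83 [ 0.5012 -0.1325  0.0066]
top stand 0.87 [ 0.4979 -0.1377  0.0014]
top stand 0.31 [ 0.3764 -0.2849  0.004 ]
scene pole 0.84 [0.4668 0.1043 0.0024]
scene pole 0.67 [0.488  0.182  0.0012]
scene pole_head 0.74 [0.4634 0.1041 0.1571]
scene pole_head 0.67 [0.484  0.1762 0.1597]
scene stand_mouth 0.74 [ 0.5039 -0.1369  0.0608]
scene stand_floor 0.71 [ 0.4968 -0.1325  0.0115]
scene stand 0.84 [ 0.502  -0.1322  0.002 ]
```

View pics/c1.png

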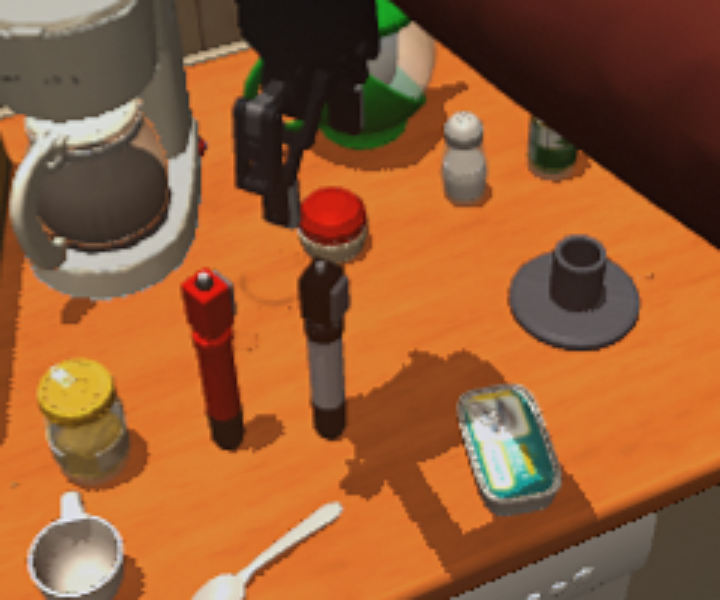

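The view shows the open gripper above and behind the black pole, at crop (325,350). The stand mouth is at crop (580,250), and the bystanders are clear of the path.

arm_command([
  [[0.002, 0.0035, -0.0026, 1.4, 0.2, -0.15, 0.0854], [0, 0, 0, 0, 0, 0, 0.0854]],
])

```text
t: 4.43
tool_pos: [0.4636, 0.105, 0.2571]
tool_rot: [1.812, 0.669, -1.81]
contact_force: [-1.0, -0.6, -0.3]
opening: 0.0856
```

```bash
python3 -c "
from h import *
to([.463,.104,.138],130.5)"
```

```text
t 4.4333 pos [0.4636 0.105  0.2571] q6 0.9291652091187222 open 0.08556977571636651 F [-1.0061 -0.5956 -0.2885]
tool x [ 0.0011  0.0009 -1.    ] tool y yaw -49.48865816500434
shift mm [119.0583   0.3182   1.2841]
turn deg [-179.9886    0.0009   -0.1238]
turn deg [ 0.0113 -0.0788 -0.0006]
```

arm_command([
  [[0.02, 0, 0.0005, 0, 0, 0, 0.0854], [0.02, 0, 0.0005, 0, 0, 0, 0.0854], [0.02, 0, 0, 0, 0, 0, 0.0854], [0.02, 0, 0, 0, 0, 0, 0.0854], [0.02, 0, 0, 0, 0, 0, 0.0854], [0.012, 0, 0, 0, 0, 0, 0.0854], [0.005, 0, 0, 0, 0, 0, 0.0854], [0, 0, 0, 0, 0, 0, 0.0854]],
], squeeze=40)

```text
t: 5.1
tool_pos: [0.4654, 0.1041, 0.1368]
tool_rot: [1.818, 0.665, -1.808]
contact_force: [0.6, 0.3, 0.4]
opening: 0.0853
```

```bash
python3 -c "
from h import *
to([.463,.104,.138],130.5)"
```

```text
t 5.1 pos [0.4654 0.1041 0.1368] q6 0.9299225901923239 open 0.08533252738638182 F [0.6482 0.3238 0.4149]
tool x [ 0.005   0.0016 -1.    ] tool y yaw -49.67934546940382
shift mm [-1.2255 -1.4237  1.8841]
turn deg [179.8203  -0.1842   0.4353]
turn deg [-0.1791 -0.2774 -0.1174]
```

Centre it, then close gently.

arm_command([
  [[-0.001, -0.0014, 0.0019, 0, -0.3, 0, 0.07], [0, 0, 0, 0, 0, 0, 0.05], [0, 0, 0, 0, 0, 0, 0.04], [0, 0, 0, 0, 0, 0, 0.032], [0, 0, 0, 0, 0, 0, 0.028], [0, 0, 0, 0, 0, 0, 0.02], [0, 0, 0, 0, 0, 0, 0.01], [0, 0, 0, 0, 0, 0, 0.01], [0, 0, 0, 0, 0, 0, 0.01]],
], squeeze=40)

```text
t: 5.85
tool_pos: [0.4648, 0.1044, 0.1423]
tool_rot: [1.817, 0.662, -1.807]
contact_force: [-0.9, -0.0, -1.4]
opening: 0.0262
```

```bash
python3 -c "
from h import *
to([.463,.104,.24],130.5)"
```

```text
t 5.85 pos [0.4648 0.1044 0.1423] q6 0.933128893122512 open 0.026176685179757724 F [-0.8707 -0.0459 -1.4052]
tool x [ 0.006  -0.0012 -1.    ] tool y yaw -49.69370961847346
shift mm [-97.7239  -0.4157   1.2575]
turn deg [179.806   -0.4339   0.3437]
turn deg [-0.1932 -0.219  -0.2765]
```

Gripped on the y faces (26.2 mm). Lift.

arm_command([
  [[-0.01, 0, 0, 0, 0, 0, 0.01], [-0.02, 0, 0, 0, 0, 0, 0.01], [-0.02, 0, 0, 0, 0, 0, 0.01], [-0.02, 0, 0, 0, 0, 0, 0.01], [-0.02, 0, 0, 0, 0, 0, 0.01], [-0.01, 0, 0, 0, 0, 0, 0.01], [0, 0, 0, 0, 0, 0, 0.01]],
])

```text
t: 6.43
tool_pos: [0.4582, 0.1037, 0.2381]
tool_rot: [1.8, 0.667, -1.827]
contact_force: [0.6, 0.6, -5.9]
opening: 0.0255
```

```bash
python3 -c "
from h import *
to([.499,-.134,.245],130.5)"
```

```text
t 6.4333 pos [0.4582 0.1037 0.2381] q6 0.9331268414309604 open 0.025462847053729913 F [ 0.6047  0.5839 -5.8722]
tool x [-0.0134 -0.0035 -0.9999] tool y yaw -49.704298828710456
shift mm [ -6.6011 207.6394 122.7196]
turn deg [179.7935   0.5439  -1.1237]
turn deg [-0.2021  0.7162  0.3467]
```

arm_command([
  [[-0.003, 0.008, 0.005, 0, 0.4, 0.2, 0.01], [-0.001, 0.017, 0.01, 0, 0.3, 0.1, 0.01], [0, 0.017, 0.01, 0, 0, 0, 0.01], [0, 0.017, 0.01, 0, 0, 0, 0.01], [0, 0.017, 0.01, 0, 0, 0, 0.01], [0, 0.017, 0.01, 0, 0, 0, 0.01], [0, 0.017, 0.01, 0, 0, 0, 0.01], [0, 0.017, 0.01, 0, 0, 0, 0.01], [0, 0.017, 0.01, 0, 0, 0, 0.01], [0, 0.017, 0.01, 0, 0, 0, 0.01], [0, 0.017, 0.01, 0, 0, 0, 0.01], [0, 0.017, 0.01, 0, 0, 0, 0.01], [0, 0.008, 0.005, 0, 0, 0, 0.01], [0, 0, 0, 0, 0, 0, 0.01], [0, 0, 0, 0, 0, 0, 0.01]],
])

```text
t: 7.68
tool_pos: [0.4864, -0.1452, 0.2161]
tool_rot: [1.789, 0.684, -1.849]
contact_force: [-0.3, 0.1, -6.5]
opening: 0.0254
```

```bash
python3 -c "
from h import *
to([.499,-.134,.235],130.5)
a=snap('top','t2');b=snap('scene','s2')
for c in('top','scene'):
  for t in('pole_foot','pole_head','stand_mouth','stand_floor'):
    for d in mark_of(c,t)[:3]: print(c,t,round(d['conf'],2),w(c,d['at']),pix(c,w(c,d['at'])).round(0))
A=cv2.resize(b[180:280,340:440],(400,400));B=cv2.resize(a[205:285,340:420],(400,400))
cv2.imwrite('pics/c2.png',np.hstack([A,B])[:,:,::-1])
"
```

```text
t 7.6833 pos [ 0.4864 -0.1452  0.2161] q6 0.43735997154949285 open 0.02542067336049916 F [-0.3383  0.0553 -6.5398]
tool x [-0.035   0.0056 -0.9994] tool y yaw -49.74352553638782
shift mm [-19.2509  -0.9076 -16.3703]
turn deg [179.746    2.4231  -2.0746]
turn deg [-0.2257  1.3225  1.5446]
top pole_foot 0.63 [ 0.4841  0.1775 -0.0001] [241. 257.]
top pole_head 0.68 [0.4885 0.1773 0.1572] [231. 249.]
top stand_mouth 0.95 [ 0.4978 -0.1317  0.058 ] [384. 245.]
top stand_floor 0.84 [ 0.5008 -0.1341  0.0083] [382. 246.]
scene pole_foot 0.58 [0.4873 0.1813 0.0007] [275. 296.]
scene stand_mouth 0.44 [ 0.5148  0.2812 -0.0017] [230. 303.]
```

View pics/c2.png

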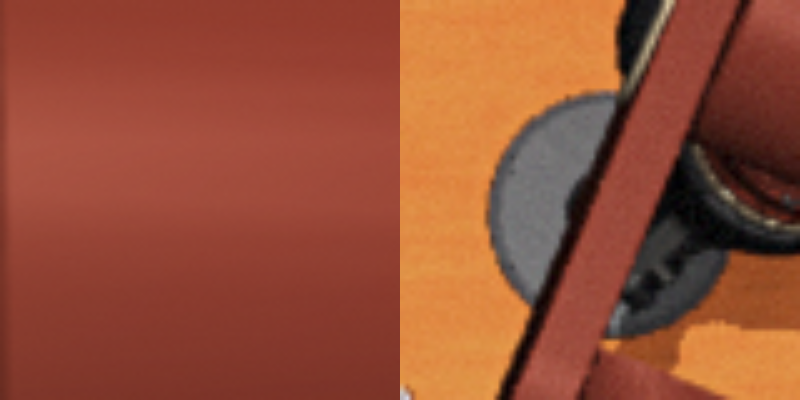

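Both cameras are blocked by the arm here, so I go by kinematics. First correct the tilt and position.

arm_command([
  [[-0.01, -0.0, -0.009, -0.1, 0.7, 0.8, 0.01], [-0.01, -0.0, -0.008, -0.1, 0.6, 0.7, 0.01], [0, 0, 0, 0, 0, 0, 0.01], [0, 0, 0, 0, 0, 0, 0.01]],
])

```text
t: 8.52
tool_pos: [0.5024, -0.132, 0.2401]
tool_rot: [1.813, 0.666, -1.803]
contact_force: [-0.2, 1.0, -6.9]
opening: 0.0254
```

```bash
python3 -c "
from h import *
to([.5005,-.134,.235],130.5)"
```

```text
t 8.5167 pos [ 0.5024 -0.132   0.2401] q6 0.4604486411622516 open 0.025373331446631467 F [-0.2324  1.0008 -6.8956]
tool x [ 0.0063 -0.0016 -1.    ] tool y yaw -49.350172445245846
shift mm [5.0716 0.2352 2.784 ]
turn deg [-179.8487    0.4729   -0.3371]
turn deg [ 0.1504 -0.2148 -0.3013]
```

arm_command([
  [[0.005, 0, 0.0028, 0, 0, 0, 0.01], [0.008, 0, 0, 0, 0, 0, 0.01], [0.008, 0, 0, 0, 0, 0, 0.01], [0.006, 0, 0, 0, 0, 0, 0.01], [0.004, 0, 0, 0, 0, 0, 0.01], [0, 0, 0, 0, 0, 0, 0.01]],
])

```text
t: 9.02
tool_pos: [0.4996, -0.1339, 0.2051]
tool_rot: [1.812, 0.667, -1.805]
contact_force: [-0.6, 0.9, -7.4]
opening: 0.0256
```

```bash
python3 -c "
from h import *
to([.5005,-.134,.18],130.5)"
```

```text
t 9.0167 pos [ 0.4996 -0.1339  0.2051] q6 0.45503567424214797 open 0.025584521550852835 F [-0.6112  0.9318 -7.4353]
tool x [ 0.0047 -0.0015 -1.    ] tool y yaw -49.3409646450023
shift mm [25.0663  0.5216 -0.5266]
turn deg [-179.8401    0.375    -0.2322]
turn deg [ 0.1593 -0.148  -0.239 ]
```

arm_command([
  [[0.005, 0.0004, -0.0004, 0, 0, 0, 0.01], [0.005, 0, 0, 0, 0, 0, 0.01], [0.005, 0, 0, 0, 0, 0, 0.01], [0, 0, 0, 0, 0, 0, 0.01]],
])

```text
t: 9.35
tool_pos: [0.5002, -0.1337, 0.1901]
tool_rot: [1.813, 0.669, -1.806]
contact_force: [0.1, 1.0, -6.2]
opening: 0.0254
```

```bash
python3 -c "
from h import *
to([.5005,-.134,.152],130.5);print(ctrl.get_obs()['wrist_torque'])"
```

```text
t 9.35 pos [ 0.5002 -0.1337  0.1901] q6 0.4555204428717288 open 0.02540875487690347 F [ 0.1224  0.9818 -6.2132]
tool x [ 0.0037  0.     -1.    ] tool y yaw -49.36367259778984
shift mm [38.1057  0.3022  0.081 ]
turn deg [-179.8632    0.2125   -0.2513]
turn deg [ 0.1365 -0.1601 -0.1354]
[0.1188 0.1052 0.007 ]
```

Foot z is about 0.048, inside the mouth with no contact. I continue down.

arm_command([
  [[0.005, 0, 0, 0, 0, 0, 0.01], [0.005, 0, 0, 0, 0, 0, 0.01], [0.005, 0, 0, 0, 0, 0, 0.01], [0, 0, 0, 0, 0, 0, 0.01]],
])

```text
t: 9.68
tool_pos: [0.4997, -0.1335, 0.1721]
tool_rot: [1.811, 0.67, -1.807]
contact_force: [-0.4, 0.2, -6.3]
opening: 0.0257
```

```bash
python3 -c "
from h import *
to([.5005,-.134,.152],130.5);print(ctrl.get_obs()['wrist_torque'])"
```

```text
t 9.6833 pos [ 0.4997 -0.1335  0.1721] q6 0.45546797403577416 open 0.025651998766235567 F [-0.3721  0.2184 -6.3473]
tool x [ 0.0021  0.0004 -1.    ] tool y yaw -49.35168052149588
shift mm [20.0919  0.9324 -0.2596]
turn deg [-179.8515    0.0947   -0.1666]
turn deg [ 0.1484 -0.1062 -0.0603]
[0.0291 0.0656 0.0358]
```

arm_command([
  [[0.005, 0.0, 0, 0, 0, 0, 0.01], [0.005, 0, 0, 0, 0, 0, 0.01], [0.004, 0, 0, 0, 0, 0, 0.01], [0.002, 0, 0, 0, 0, 0, 0.01], [0.002, 0, 0, 0, 0, 0, 0.01]],
])

```text
t: 10.1
tool_pos: [0.5001, -0.1337, 0.1522]
tool_rot: [1.812, 0.669, -1.806]
contact_force: [-1.1, 1.0, -0.2]
opening: 0.0254
```

```bash
python3 -c "
from h import *
to([.5005,-.134,.152],130.5);print(ctrl.get_obs()['wrist_torque'])"
```

```text
t 10.1 pos [ 0.5001 -0.1337  0.1522] q6 0.4554581838355486 open 0.025426542757636447 F [-1.1285  1.0065 -0.2042]
tool x [ 0.0032 -0.0001 -1.    ] tool y yaw -49.3555110971029
shift mm [ 0.2285  0.4612 -0.086 ]
turn deg [-179.8551    0.1976   -0.2139]
turn deg [ 0.1446 -0.1363 -0.1259]
[0.1917 0.3369 0.0178]
```

Weight has come off at exactly the predicted floor height. Next I press slightly, release, and measure the pole before regripping.

arm_command([
  [[0.001, 0, 0, 0, 0, 0, 0.01], [0, 0, 0, 0, 0, 0, 0.01], [0, 0, 0, 0, 0, 0, 0.035], [0, 0, 0, 0, 0, 0, 0.06], [0, 0, 0, 0, 0, 0, 0.0854], [0, 0, 0, 0, 0, 0, 0.0854], [0, 0, 0, 0, 0, 0, 0.0854], [0, 0, 0, -7, 0, 0, 0.0854], [0, 0, 0, -7, 0, 0, 0.0854], [0, 0, 0, -7, 0, 0, 0.0854], [0, 0, 0, -7, 0, 0, 0.0854], [0, 0, 0, -7, 0, 0, 0.0854], [0, 0, 0, -7, 0, 0, 0.0854], [0, 0, 0, 0, 0, 0, 0.0854]],
])

```text
t: 11.27
tool_pos: [0.5076, -0.1374, 0.1618]
tool_rot: [1.292, 1.132, -1.273]
contact_force: [-1.0, 0.7, 0.6]
opening: 0.0855
```

```bash
python3 -c "
from h import *
to([.5005,-.134,.152],40.5)
a=snap('top','t3');b=snap('scene','s3')
for c in('top','scene'):
  for t in('pole','pole_head'):
    for d in mark_of(c,t)[:3]: print(c,t,round(d['conf'],2),w(c,d['at']),pix(c,w(c,d['at'])).round(0))
A=cv2.resize(b[180:280,340:440],(400,400));B=cv2.resize(a[205:285,340:420],(400,400))
cv2.imwrite('pics/c3.png',np.hstack([A,B])[:,:,::-1])
"
```

```text
t 11.2667 pos [ 0.5076 -0.1374  0.1618] q6 -0.2992806245457139 open 0.08550834029340568 F [-0.9818  0.6646  0.5838]
tool x [ 0.024  -0.01   -0.9997] tool y yaw -6.115400347274111
shift mm [ 9.6131 -7.6989 -2.6944]
turn deg [-46.618    0.9808  -1.1747]
turn deg [133.3701  -1.4481  -1.2091]
top pole 0.54 [ 0.4993 -0.1338  0.0127] [382. 246.]
top pole_head 0.62 [0.4881 0.1804 0.1576] [229. 250.]
scene pole_head 0.56 [0.4863 0.179  0.1569] [270. 251.]
```

View pics/c3.png

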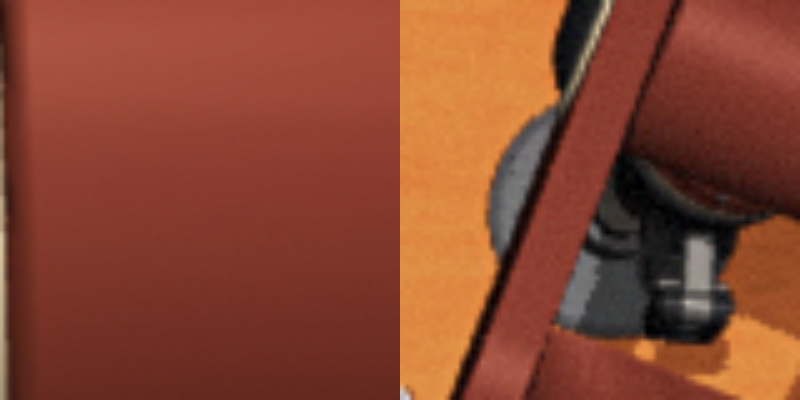

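The arm hides the pole again; only the stand rim and the gripper show. Forces are nil, so I continue the turn while correcting the drift.

arm_command([
  [[0.004, -0.004, -0.0015, -6.8, 0.4, -0.4, 0.0854], [0.004, -0.004, -0.0015, -6.8, 0.4, -0.4, 0.0854], [0, 0, 0, -6.8, 0, 0, 0.0854], [0, 0, 0, -6.8, 0, 0, 0.0854], [0, 0, 0, -6.8, 0, 0, 0.0854], [0, 0, 0, -6.8, 0, 0, 0.0854], [0, 0, 0, -5, 0, 0, 0.0854], [0, 0, 0, 0, 0, 0, 0.0854]],
])

```text
t: 12.23
tool_pos: [0.4993, -0.1337, 0.1528]
tool_rot: [0.671, 1.461, -0.658]
contact_force: [0.2, 0.1, 0.4]
opening: 0.0853
```

```bash
python3 -c "
from h import *
to([.499,-.1345,.150],40.6)"
```

```text
t 12.2333 pos [ 0.4993 -0.1337  0.1528] q6 -1.1313533186537568 open 0.0852910530249536 F [0.1692 0.1112 0.4437]
tool x [ 0.0086  0.0048 -1.    ] tool y yaw 41.22941124938547
shift mm [ 2.7452 -0.7785  0.3365]
turn deg [ 0.6288  0.1157 -0.5503]
turn deg [-179.369     0.8614    0.1811]
```

arm_command([
  [[0.0025, -0.0007, 0.0003, 0.6, 0.1, -0.5, 0.07], [0, 0, 0, 0, 0, 0, 0.055], [0, 0, 0, 0, 0, 0, 0.045], [0, 0, 0, 0, 0, 0, 0.036], [0, 0, 0, 0, 0, 0, 0.031], [0, 0, 0, 0, 0, 0, 0.027], [0, 0, 0, 0, 0, 0, 0.02], [0, 0, 0, 0, 0, 0, 0.01], [0, 0, 0, 0, 0, 0, 0.01]],
], squeeze=40)

```text
t: 12.98
tool_pos: [0.4988, -0.1347, 0.1502]
tool_rot: [0.681, 1.462, -0.683]
contact_force: [0.3, -0.7, 0.9]
opening: 0.0236
```

```bash
python3 -c "
from h import *
to([.499,-.1345,.150],40.6);print(ctrl.get_obs()['wrist_torque'])"
```

```text
t 12.9833 pos [ 0.4988 -0.1347  0.1502] q6 -1.1046291204639604 open 0.023640362804121785 F [ 0.3398 -0.6867  0.8886]
tool x [-0.0009 -0.0007 -1.    ] tool y yaw 39.96316057700469
shift mm [ 0.2374  0.2946 -0.0637]
turn deg [-0.6368 -0.0007  0.0648]
turn deg [179.3631   0.1015   0.001 ]
[-0.041   0.0995  0.0356]
```

Squeezed. Draw up a little first and watch the force: about 1–2.5 N means the tube slides, over 5 N means the whole pole is lifting.

arm_command([
  [[-0.004, 0, 0, 0, 0, 0, 0.01], [-0.005, 0, 0, 0, 0, 0, 0.01], [-0.005, 0, 0, 0, 0, 0, 0.01], [0, 0, 0, 0, 0, 0, 0.01], [0, 0, 0, 0, 0, 0, 0.01]],
])

```text
t: 13.4
tool_pos: [0.4986, -0.1347, 0.1646]
tool_rot: [0.681, 1.462, -0.683]
contact_force: [0.7, -0.1, -2.7]
opening: 0.0244
```

```bash
python3 -c "
from h import *
to([.4988,-.1347,.200],40)"
```

```text
t 13.4 pos [ 0.4986 -0.1347  0.1646] q6 -1.10437242939564 open 0.024384104889978678 F [ 0.6939 -0.1276 -2.7035]
tool x [-0.001  -0.0008 -1.    ] tool y yaw 39.94660850192978
shift mm [-35.3801   0.1069   0.0998]
turn deg [-0.0534 -0.0002  0.075 ]
turn deg [179.9466   0.1178   0.0003]
```

−2.7 N against a full weight of about 6.5 N: the tube is sliding. I continue.

arm_command([
  [[-0.005, 0, 0, 0, 0, 0, 0.01], [-0.006, 0, 0, 0, 0, 0, 0.01], [-0.006, 0, 0, 0, 0, 0, 0.01], [-0.006, 0, 0, 0, 0, 0, 0.01], [-0.006, 0, 0, 0, 0, 0, 0.01], [-0.006, 0, 0, 0, 0, 0, 0.01], [0, 0, 0, 0, 0, 0, 0.01]],
])

```text
t: 13.98
tool_pos: [0.4986, -0.1348, 0.2032]
tool_rot: [0.681, 1.461, -0.683]
contact_force: [-0.6, -0.7, -1.3]
opening: 0.0236
```

```bash
python3 -c "
from h import *
to([.4988,-.1347,.228],40)"
```

```text
t 13.9833 pos [ 0.4986 -0.1348  0.2032] q6 -1.1043797194571785 open 0.023642522928232157 F [-0.5735 -0.6863 -1.3272]
tool x [-0.0006 -0.0013 -1.    ] tool y yaw 39.944330109978374
shift mm [-24.7747   0.191    0.0588]
turn deg [-0.0556  0.0348  0.0774]
turn deg [179.9443   0.1215  -0.0546]
```

Drawn out about 53 mm. Now to about 77 mm.

arm_command([
  [[-0.005, 0, 0, 0, 0, 0, 0.01], [-0.006, 0, 0, 0, 0, 0, 0.01], [-0.006, 0, 0, 0, 0, 0, 0.01], [-0.005, 0, 0, 0, 0, 0, 0.01], [0, 0, 0, 0, 0, 0, 0.01], [0, 0, 0, 0, 0, 0, 0.01]],
])

```text
t: 14.48
tool_pos: [0.4983, -0.1347, 0.2274]
tool_rot: [0.681, 1.462, -0.684]
contact_force: [0.2, -0.3, -3.2]
opening: 0.0236
```

```bash
python3 -c "
from h import *
to([.4988,-.1347,.232],40)"
```

```text
t 14.4833 pos [ 0.4983 -0.1347  0.2274] q6 -1.1044023862748547 open 0.02358116294586975 F [ 0.2016 -0.2544 -3.1827]
tool x [-0.0014 -0.0013 -1.    ] tool y yaw 39.94566186787616
shift mm [-4.6176  0.4149  0.3258]
turn deg [-0.0543  0.006   0.1086]
turn deg [179.9456   0.1706  -0.0094]
```

arm_command([
  [[-0.002, 0, 0, 0, 0, 0, 0.01], [-0.0015, 0, 0, 0, 0, 0, 0.01], [0, 0, 0, 0, 0, 0, 0.01], [0, 0, 0, 0, 0, 0, 0.01]],
])

```text
t: 14.82
tool_pos: [0.4978, -0.1343, 0.2301]
tool_rot: [0.681, 1.464, -0.683]
contact_force: [0.1, -0.3, -2.8]
opening: 0.0233
```

```bash
python3 -c "
from h import *
to([.4988,-.1347,.232],40)
a=snap('top','t4');b=snap('scene','s4')
for c in('top','scene'):
  for t in('pole_foot','pole_head'):
    for d in mark_of(c,t)[:3]: print(c,t,round(d['conf'],2),w(c,d['at']))
cv2.imwrite('pics/c4.png',np.hstack([cv2.resize(b,(400,300)),cv2.resize(a[195:285,330:450],(400,300))])[:,:,::-1])
for _ in range(5): get_image('top');print(np.array(ctrl.get_obs()['contact_force']),ctrl.get_obs()['tool_pos'][2])
"
```

```text
t 14.8167 pos [ 0.4978 -0.1343  0.2301] q6 -1.1044061724228154 open 0.023265862390909258 F [ 0.1453 -0.2571 -2.755 ]
tool x [-0.0029 -0.     -1.    ] tool y yaw 39.946868990614206
shift mm [-1.8925  0.4986  0.9069]
turn deg [-0.0533 -0.1071  0.1296]
turn deg [179.9466   0.2035   0.1681]
top pole_foot 0.73 [ 0.6578 -0.1135  0.0027]
top pole_foot 0.68 [ 0.4851  0.1788 -0.0017]
top pole_foot 0.45 [ 0.5009 -0.1368  0.0078]
top pole_head 0.81 [0.4892 0.1789 0.1561]
top pole_head 0.44 [ 0.4969 -0.1344  0.2483]
scene pole_foot 0.66 [0.4922 0.1789 0.0003]
scene pole_head 0.65 [0.489  0.1794 0.1571]
[-0.5193 -0.5438 -3.1661] 0.23010593266731233
[-0.0369 -0.7498 -2.4111] 0.23009182193310418
[ 0.5717 -0.0235 -2.2303] 0.23007291008991487
[ 0.656  -0.7925 -2.9597] 0.23012650531069462
[ 0.8981 -0.3776 -3.207 ] 0.23012737576053988
```

View pics/c4.png

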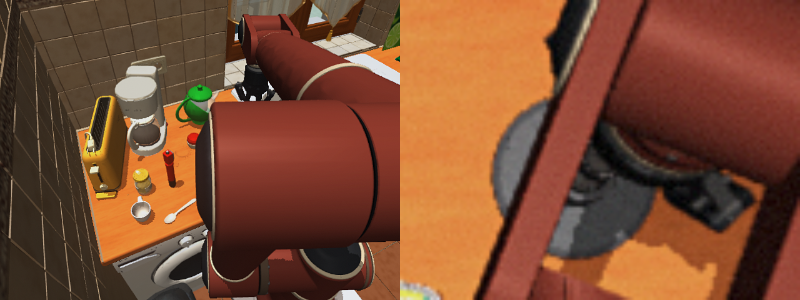

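The pole is mostly hidden, but the top camera's network puts the head at z 0.248 (0.247 expected at the stop). A small further lift should confirm the stop by a force jump.

arm_command([
  [[-0.0015, 0, 0, 0, 0, 0, 0.01], [-0.001, 0, 0, 0, 0, 0, 0.01], [0, 0, 0, 0, 0, 0, 0.01]],
])

```text
t: 15.62
tool_pos: [0.4971, -0.134, 0.2308]
tool_rot: [0.682, 1.466, -0.684]
contact_force: [1.2, -0.6, -4.9]
opening: 0.024
```

```bash
python3 -c "
from h import *
to([.4988,-.1347,.232],40)
for _ in range(6): get_image('top');print(np.array(ctrl.get_obs()['contact_force']),ctrl.get_obs()['tool_pos'][2])
"
```

```text
t 15.6167 pos [ 0.4971 -0.134   0.2308] q6 -1.1043494540598022 open 0.023971265763955425 F [ 1.229  -0.6334 -4.858 ]
tool x [-0.0053  0.0012 -1.    ] tool y yaw 39.94316183524161
shift mm [-1.1972  0.8219  1.6617]
turn deg [-0.0572 -0.249   0.1896]
turn deg [179.9421   0.2977   0.3909]
[ 2.0349 -0.1808 -5.3781] 0.23071777750642322
[ 0.4818 -1.482  -6.3271] 0.23078460360599995
[ 0.6491 -0.3966 -6.8127] 0.23080113627697207
[ 0.8965  0.3918 -6.3514] 0.2308481567347905
[ 0.5155 -0.3249 -6.1977] 0.23089068618356
[ 1.0068 -0.5622 -6.7882] 0.23093209763309366
```

At the stop: the force jumped to about 6.4 N (the pole's weight), and the TCP has risen 80.7 mm in all, so the foot is lifted less than about 1 mm. I hand the job in.

```bash
python3 -c "
from h import *
o=ctrl.get_obs();print(o['t'],o['tool_pos'],o['opening'],o['contact_force'],np.abs(o['dq']).max());print(finish_job())"
```

```text
15.9167 [ 0.4971 -0.134   0.2309] 0.023790323048425037 [ 1.0068 -0.5622 -6.7882] 0.002170637485811435
the job is handed in; nothing more can be done
None
```

The black/aluminium pole is in the stand's socket, and the arm is still holding its head, button squeezed, at the second stop. I handed the job in at 15.9 s; no verdict is reported.

- **Seating:** I carried the pole by its plain y faces. The load came off the wrist exactly at the height predicted for the bore's floor, so the foot went fully down still pushed together.
- **Drawing out:** I let go, turned the gripper 90° and squeezed the button side. The tube slid at about 1–3 N, and at about 80 mm of rise the force jumped to the pole's full weight (6–7 N), which is the hard stop.
- **Final state:** The TCP had risen 80.7 mm, so the foot should be lifted by less than about 1 mm. The tool was within about 0.005 rad of vertical and the joints were essentially still.

**Checks that fell short:**
- The arm blocked both cameras around the socket, so seating and extension rest on kinematics and force. One low-confidence reading (0.44) put the head at z = 0.248, against 0.247 expected.
- The squeezed opening read 23.3–24.4 mm, where 25 mm was expected. The plain-face grip also read up to 0.6 mm low, but I did not explain the whole difference.
- I did not measure the bystanders again at the end; none were in the path and I saw no unexpected contact forces.

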